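# Free the pinned link with the spring-bar fork

### The arm

A 7-joint arm with a two-finger parallel gripper is mounted at the origin on the work surface. World frame = base frame: x ahead of the robot, y to its left, z up, the work surface at z = 0. Lengths are in m, angles in rad, forces in N, time in s.
With the tool pointing down it reaches from about 0.4 to 0.9 m from the base axis. Payload 5.5 kg.
Tool frame: the origin (TCP) lies midway between the tips of the shut fingers; the grasp point (between the pads) lies 19 mm behind it (manip.grip_depth is the distance from the TCP to the grasp point, in m); z points along the fingers, y is the line along which they close (so a half turn about z gives the same grasp; the last joint's range is limited). The gripper opens to 92 mm and grips with 3 to 60 N. Pads are 19 mm wide; open, the fingers measure 130 mm over their backs; the gripper's body (75 mm by 190 mm) begins 47 mm behind the grasp point.
Start: joints at [1.496, 0.501, -0.427, 1.55, 0.221, 1.138, -0.21], TCP at [0.215, -0.613, 0.227] pointing down, gripper open.
Joint ranges: [-2.88, 2.88], [-0.31, 2.03], [-1.54, 1.56], [0.2, 2.42], [-1.41, 4.55], [0.19, 2.02], [-2.57, 2.57]. Speed limits (rad/s): [2.57, 2.57, 3.14, 3.14, 3.14, 3.14, 3.14].

### API

Orientations are given as a unit quaternion [x, y, z, w].
In Python, from bench import manip, effector, viewer gives the robot as it stands. Calls block until the motion is done:
- manip.move_pose(position, orientation): joint-space move of the TCP to a pose.
- manip.servo_line(position, ori=None, vel=0.15): straight line of the TCP; ori=None keeps the orientation; vel is the mean speed in m/s.
- manip.movej(angles): joint-space move.
- effector.open_jaws() and effector.close(f_grip=None): open the fingers fully, or close them until they stop; f_grip is the grip in N (None keeps the last).
- manip.sleep(seconds).
- manip.solve_ik(position, orientation): joint angles nearest the present ones, or None.
- viewer.get_image(name): name is "scene" or "top" or "wrist"; returns the picture (400x640x3 uint8, red, green, blue); there is no depth.
- viewer.get_calibration(name): a dict with "vfov" (degrees; the focal length in pixels is half the picture's height over the tangent of half this angle, whatever the lens; pixels are square), "cx", "cy" (the principal point, pixels), "eye" and "attitude" of the camera in the world. Camera axes: x right, y down, z forward; pixel columns grow to the right and rows downward; lengths in m; the calibration is good to about 2 mm. A picture is of the moment at which its call begins: read the wrist's pose just before it. get_calibration takes no time and is no camera call; for the wrist camera it gives the pose at the moment of the call.
A pose or a line that the arm cannot do raises manip.PlanningError and nothing moves.
- manip.hand_in(): hands the job in; it is judged then, once.
Readings, each from a call of its own:
- manip.current_clock(): time.
- manip.current_q(): joint angles.
- manip.current_joint_velocities(): joint speeds.
- manip.current_tau(): joint torques, N m.
- manip.current_tool_pos(): TCP position.
- manip.current_tcp_rot(): TCP orientation.
- manip.current_force(): force on the tool from outside, world axes, zero at the start.
- manip.current_wrist_torque(): the same for the moment, N m.
- manip.current_finger_gap(): finger opening in m.
- manip.current_gripper_force(): force on a finger pad.
Only numpy, scipy, OpenCV 4.12 (cv2) and the standard library are available. Lean on these libraries where they do the work, as an engineer would, in place of code of your own. Each camera call takes 0.05 s, during which the arm holds its last target. There are 200 camera calls.

### The job

Take the forked tool from its stand, straddle the sprung hinge bar with it and push the bar's collar straight away from the pocket, gently, until the bar is fully back; keep it back until the steel link has popped all the way up. Then stand the fork upright in its stand again and put the freed link in the blue bin. Touch the bar only with the fork, never overload it (stay well under 20 N), do not pull at the link before it is free, and leave the other things on the bench where they are.

Things in the scene. Friction and masses are not known exactly. Their poses are not given: they have to be found in the camera images.
- bracket: Fixed bracket. Origin under the middle of the link's pocket, on the bench; y along the bar towards its spring housing, z up. Base plate 10 mm thick, x +-35, y -35 to 130. Aluminium block x +-23, y +-15, top z 48, pocket in it 29 (x) by 12 (y). Bar of 6 mm diameter, axis at x 0, z 34, bare from y 15 (block) to 62 (collar), open below to z 10. Grey spring housing y 90 to 124, top z 56.
- pocket (a point): Centre of the pocket's mouth, on top of the bracket's block (z 48 mm in the bracket's frame).
- bar (a joint): Travel of the spring bar (m) along the bracket's +y: 0 locked through the link, 0.010 fully back at its stop. Spring 4 N at the start, 7 N at the stop; rubbing adds 1 to 4 N. The link is let go only at about 0.008 to 0.009. Past the stop the force climbs by 3 N or more per mm of gripper travel. Let go, the bar springs back, or its tip bears on the side of the raised link.
- collar (a point): Middle of the collar face that the fork pushes on (the face turned to the pocket), on the bar's axis; collar 18 mm in diameter, 6 mm thick. Same axes as the bracket; it moves with the bar.
- link: Loose upright steel link 26 (x) x 10 (y) x 90 mm (z), 90 g, origin at its lower end. It stands in the pocket, origin at z 14 mm of the bracket, on a damped sprung pad; the bar locks it through its window (17 to 26 mm up). With the bar back the pad lifts it slowly (1 to 2 s) by 10 mm; the bar cannot lock it then, and it can be drawn straight up by its upper half against up to 15 N of rubbing.
- link_mid (a point): Middle of the link, 45 mm above its lower end.
- fork: Loose forked tool, 113 mm tall, 140 g, prongs down. Origin midway between the prong tips; z up the tool; x across the fork; a straddled bar lies along y. Prongs 7 (x) x 6 (y) mm, slot between them 10 mm wide and 24 mm deep. Head 24 x 8 mm up to z 48, flange 44 x 34 mm at z 48 to 53, square wooden handle 22 x 22 mm from z 53 to 113.
- stand: Fixed grey tool stand 70 (x) x 64 (y) x 50 mm, origin in the middle of its underside. Open pocket 32 (x) x 16 (y) mm in the middle of its top, right through. The fork stands in it with its flange on the top (fork origin 2 mm above the bench), fork x along stand x.
- bin: Fixed blue open bin 170 x 170 x 50 mm, walls and floor 4 to 5 mm; origin in the middle of its underside, z up.
- tape_roll: Bystander: roll of paper tape, 96 mm across, 45 mm high.
- screwdriver: Bystander: lying screwdriver.
- tin: Bystander: round flat tin, 64 mm across, 28 mm high.
- bearing: Bystander: steel ring 36 mm across, 12 mm high.
- stamp: Bystander: steel hand stamp, 40 mm across, 90 mm high.
- alternator: Bystander: alternator standing on its face, 124 mm across, 122 mm high.
Things that resemble listed ones, but are neither listed nor needed, are in the scene too. Several things look just like the fork: the one meant starts farthest from the robot's base.

How it is judged:
By the outcome, as a careful person would: the job done as asked, in the order asked, and still so for the second after the job is handed in, with the robot touching nothing.
It also fails if it takes over 72 s, if anything falls off the work surface, if the arm or the gripper's body presses on something with over 40 N, if the wrist force passes 120 N, or if a joint passes its speed limit or range.

## Working session

There is one attempt and no reset: what is moved stays moved. The work goes in short steps, each a Python script; the robot and the scene stay as the last script left them, time stands still between calls to the robot, and variables do not carry over. Pictures are saved under pics/ and viewed, at most 15 in all, crops included, and the job is handed in when it is done.

```bash
ls; mkdir -p pics; python3 - <<'E'
from bench import manip,effector,viewer
import cv2
for n in ["top","scene"]:
    im=viewer.get_image(n); cv2.imwrite(f"pics/{n}0.png",im[:,:,::-1]); print(n,viewer.get_calibration(n))
print(viewer.get_calibration("wrist"),manip.current_tcp_rot(),manip.current_tool_pos(),manip.grip_depth,manip.current_clock())
E
```

```text
pics
top {'vfov': 56.620375492197034, 'cx': 321.5839941846988, 'cy': 201.39187174959173, 'eye': array([ 0.52361467, -0.01389386,  0.90588233]), 'attitude': array([-0.70430008,  0.70964579, -0.0111586 ,  0.01548342])}
scene {'vfov': 52.44371452878165, 'cx': 325.53212998015624, 'cy': 205.81299339044028, 'eye': array([ 0.90515852, -0.55576881,  0.85503285]), 'attitude': array([ 0.90423956,  0.27561305, -0.09080467, -0.31327749])}
{'vfov': 63.53111665514007, 'cx': 321.84524800272897, 'cy': 198.39333059663807, 'eye': array([ 0.28001208, -0.58976626,  0.38465769]), 'attitude': array([ 0.80922041, -0.57365124, -0.07436762,  0.10274258])} [ 9.85767169e-01  1.68113998e-01 -1.16013338e-04 -8.71266430e-04] [ 0.21515656 -0.61268581  0.22576353] 0.0188 0.1
```

View pics/top0.png

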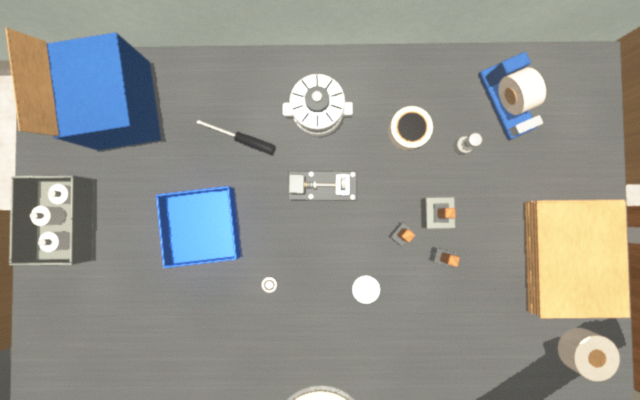

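View pics/scene0.png

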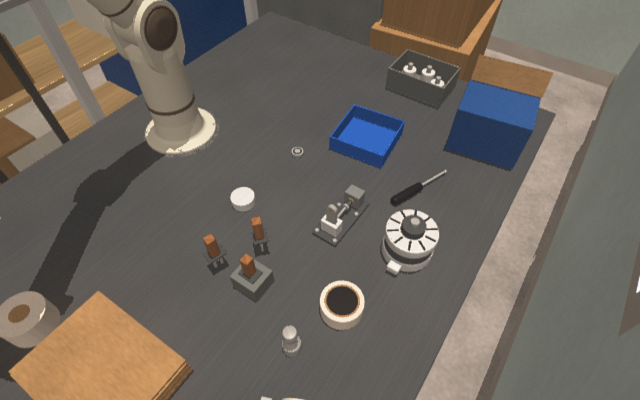

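The top view shows the fork's stand at (440,212), with lookalike handles at (407,236) and (454,260). The bracket is at (322,185), block on the right and housing on the left, so bracket +y ≈ world +y. The bin is at (198,227). Next I'll get rough positions and close wrist views.

```bash
cat > h.py <<'E'
from bench import manip,effector,viewer
import numpy as np, cv2
from scipy.spatial.transform import Rotation as R
def rays(c,px):
    f=200/np.tan(np.radians(c["vfov"])/2); px=np.atleast_2d(px).astype(float)
    d=np.c_[(px[:,0]-c["cx"])/f,(px[:,1]-c["cy"])/f,np.ones(len(px))]
    return R.from_quat(c["attitude"]).apply(d)
def onplane(c,px,z):
    d=rays(c,px); return c["eye"]+d*((z-c["eye"][2])/d[:,2])[:,None]
def project(c,P):
    f=200/np.tan(np.radians(c["vfov"])/2); v=R.from_quat(c["attitude"]).inv().apply(np.atleast_2d(P)-c["eye"])
    return v[:,:2]/v[:,2:]*f+[c["cx"],c["cy"]]
def snap(n,name):
    c=viewer.get_calibration(n); im=viewer.get_image(n)[:,:,::-1].copy(); cv2.imwrite(f"pics/{name}.png",im); return c,im
def q(yaw): # tool down, tool y (closing) = yaw-rotated world -y
    return (R.from_euler('z',yaw)*R.from_quat([1,0,0,0])).as_quat()
E
python3 - <<'E'
from h import *
w=viewer.get_calibration("wrist"); T=R.from_quat(manip.current_tcp_rot())
off=T.inv().apply(w["eye"]-manip.current_tool_pos()); Rc=T.inv()*R.from_quat(w["attitude"])
print("cam in tool",off,Rc.as_matrix().round(3))
t=viewer.get_calibration("top")
stand=onplane(t,[440,212],.05)[0]; print("stand",stand)
print("forks",onplane(t,[[449,213],[407,236],[454,260]],.113))
br=onplane(t,[[322,185]],.01)[0]; print("bracket mid",br,"bin",onplane(t,[198,227],.025))
# look poses: camera straight-ish at target from camera height .38
def look(P,yaw,name,h):
    r=R.from_quat(q(yaw)); zc=(r*Rc).as_matrix()[:,2]
    eye=P-zc*((P[2]-h)/zc[2]); pos=eye-r.apply(off)
    print(name,pos,manip.solve_ik(pos,q(yaw)))
    manip.move_pose(pos,q(yaw)); c,_=snap("wrist",name); print(c,manip.current_clock())
try: look(stand,0,"w_stand",.42)
except Exception as e: print(e)
try: look(br,0,"w_br",.42)
except Exception as e: print(e)
E
```

```text
cam in tool [ 0.0687963  -0.00040727 -0.15888926] [[-0.001 -0.968 -0.252]
 [ 1.    -0.    -0.001]
 [ 0.001 -0.252  0.968]]
stand [ 0.5293946  -0.28092923  0.05      ]
forks [[ 0.52669669 -0.28036349  0.113     ]
 [ 0.47848196 -0.19024626  0.113     ]
 [ 0.42704867 -0.28891436  0.113     ]]
bracket mid [ 0.59707466 -0.00984068  0.01      ] bin [[0.49828371 0.28509208 0.025     ]]
w_stand [ 0.55681153 -0.28167185  0.26111074] [ 0.84001427  0.44642029 -0.5639751   1.57867757  0.25126271  1.18965905
 -1.34443216]
{'vfov': 63.53111665514007, 'cx': 321.84524800272897, 'cy': 198.39333059663807, 'eye': array([ 0.6247001 , -0.28262108,  0.41968877]), 'attitude': array([-0.70037327,  0.70232369,  0.0902961 , -0.08980717])} 1.8917
w_br [ 0.63489301 -0.01061954  0.26111074] [ 0.42931587  0.4827345  -0.63493291  1.54793317  0.29874414  1.20960532
 -1.82802424]
{'vfov': 63.53111665514007, 'cx': 321.84524800272897, 'cy': 198.39333059663807, 'eye': array([ 0.70355768, -0.01259498,  0.41968637]), 'attitude': array([-0.70003836,  0.70268375,  0.08988062, -0.09001842])} 3.0333
```

View pics/w_stand.png

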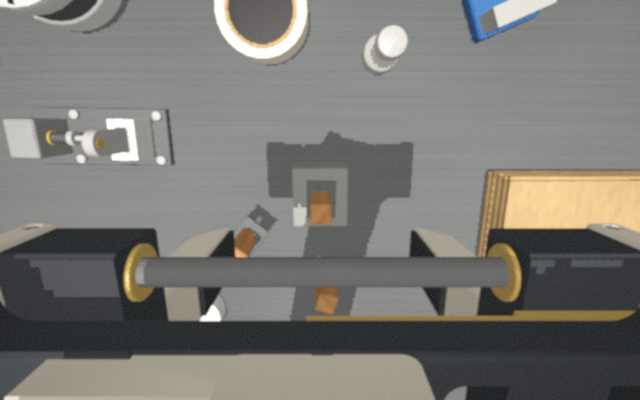

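View pics/w_br.png

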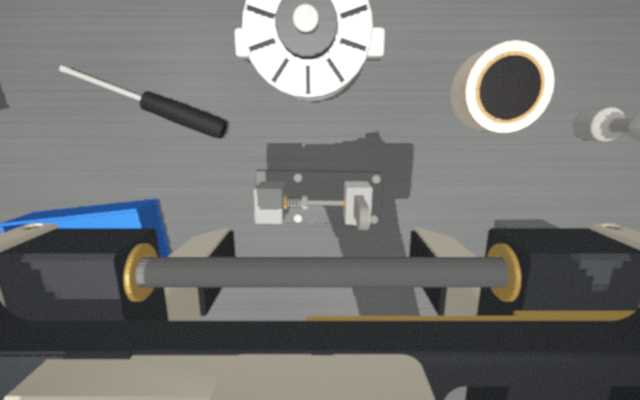

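In w_stand, the stand is at (293–348, 168–227), longer along rows, with the handle at (320,208). In w_br, the plate is at (253–380, 170–225), block and link at (360,200), housing at (270,200). I'll zoom in for corners.

```bash
python3 - <<'E'
import cv2,numpy as np
a=cv2.imread("pics/w_stand.png")[160:232,285:355]; b=cv2.imread("pics/w_br.png")[160:232,245:390]
m=np.hstack([cv2.resize(a,None,fx=3.6,fy=3.6,interpolation=cv2.INTER_NEAREST),cv2.resize(b,None,fx=3.6,fy=3.6,interpolation=cv2.INTER_NEAREST)])
m=np.clip(m.astype(float)*1.6,0,255).astype(np.uint8)
print(m.shape);cv2.imwrite("pics/crop1.png",m)
E
```

```text
(259, 774, 3)
```

View pics/crop1.png

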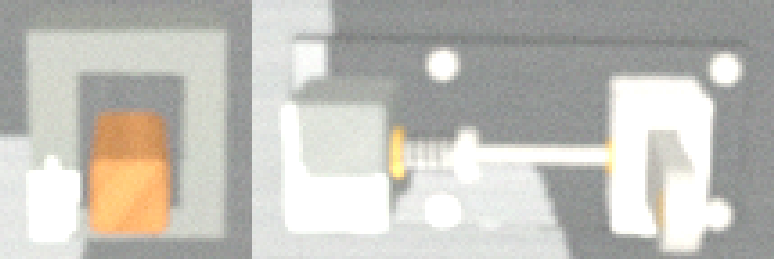

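```bash
cat > m.py <<'E'
from h import *
w=R.from_quat(q(0)); f=lambda eye,att:dict(vfov=63.53111665514007,cx=321.84524800272897,cy=198.39333059663807,eye=np.array(eye),attitude=np.array(att))
cs=f([0.6247001,-0.28262108,0.41968877],[-0.70037327,0.70232369,0.0902961,-0.08980717])
cb=f([0.70355768,-0.01259498,0.41968637],[-0.70003836,0.70268375,0.08988062,-0.09001842])
A=lambda L:np.array(L)/3.6+[285,160]; B=lambda L:(np.array(L)-[252,0])/3.6+[245,160]
E
python3 - <<'E'
from m import *
np.set_printoptions(precision=4,suppress=True)
print("stand",onplane(cs,A([[26,30],[226,30],[226,238],[26,238]]),.05)[:,:2])
print("handle top",onplane(cs,A([[90,157],[168,157],[170,233],[90,232]]),.115)[:,:2])
print("flange",onplane(cs,A([[78,75],[182,75],[182,205]]),.055)[:,:2])
print("bar",onplane(cb,B([[480,153],[608,156]]),.034)[:,:2])
print("collarface",onplane(cb,B([[480,153.5]]),.034)[:,:2])
print("plate far edge",onplane(cb,B([[295,37],[745,47]]),.01)[:,:2])
print("screws",onplane(cb,B([[442,65],[724,69],[442,211],[716,214]]),.011)[:,:2])
print("block far corners",onplane(cb,B([[612,78],[705,80]]),.048)[:,:2])
print("housing far/near",onplane(cb,B([[303,78],[390,80],[386,178],[302,174]]),.056)[:,:2])
print("link top",onplane(cb,B([[664,202],[702,201],[702,250],[665,250]]),.104)[:,:2])
E
```

```text
stand [[ 0.5641 -0.2481]
 [ 0.564  -0.3123]
 [ 0.4934 -0.3135]
 [ 0.4936 -0.2463]]
handle top [[ 0.5399 -0.2707]
 [ 0.5398 -0.2919]
 [ 0.518  -0.2926]
 [ 0.5184 -0.2704]]
flange [[ 0.5504 -0.2648]
 [ 0.5503 -0.2981]
 [ 0.5067 -0.2984]]
bar [[ 0.5978  0.0043]
 [ 0.5965 -0.0398]]
collarface [[0.5976 0.0043]]
plate far edge [[ 0.6343  0.0706]
 [ 0.6301 -0.0898]]
screws [[ 0.6241  0.0184]
 [ 0.6223 -0.0825]
 [ 0.5693  0.0196]
 [ 0.5678 -0.0816]]
block far corners [[ 0.6268 -0.0397]
 [ 0.626  -0.0701]]
housing far/near [[0.6288 0.0594]
 [0.6281 0.0317]
 [0.5955 0.0341]
 [0.5969 0.0614]]
link top [[ 0.6023 -0.051 ]
 [ 0.6026 -0.0618]
 [ 0.5878 -0.0623]
 [ 0.5878 -0.0516]]
```

```bash
python3 - <<'E'
from h import *
F=[.5288,-.2812]
effector.open_jaws()
manip.move_pose([*F,.19],q(0)); manip.servo_line([*F,.061],vel=.12)
effector.close(f_grip=45); print(manip.current_finger_gap(),manip.current_gripper_force(),manip.current_tool_pos())
f0=manip.current_force(); manip.servo_line([*F,.22],vel=.12); print(f0,manip.current_force(),manip.current_finger_gap())
y=-.026
# bracket local -> world
O=np.array([.5956,-.0555]); L=lambda yy:O+yy*np.array([-np.sin(y),np.cos(y)])
manip.move_pose([*L(.048),.22],q(y)); manip.servo_line([*L(.048),.110],vel=.12)
print(manip.current_tool_pos(),L(.048),manip.current_clock())
for n in["wrist","scene","top"]: snap(n,"a_"+n)
a=cv2.imread("pics/a_wrist.png")[100:400,170:470];b=cv2.imread("pics/a_scene.png")[160:260,300:400];b=cv2.resize(b,(300,300),interpolation=2)
cv2.imwrite("pics/a.png",np.hstack([a,b]))
E
```

```text
0.021705272021459696 44.989603757858276 [ 0.52878454 -0.28125284  0.06095744]
[-1.01435702 -0.05807585 -0.52214894] [-0.69078631  0.01344411 -1.16965465] 0.02149377625193588
[ 0.59762341 -0.00742627  0.11082466] [ 0.59684786 -0.00751622] 10.3417
```

View pics/a.png

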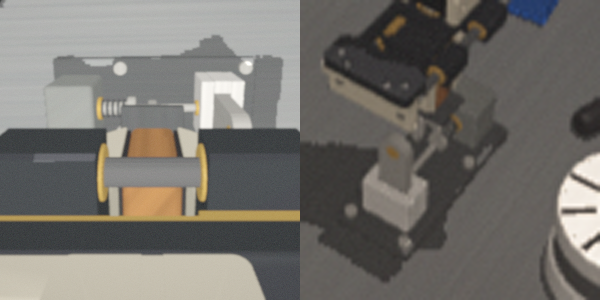

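```bash
python3 - <<'E'
from h import *
c=viewer.get_calibration("wrist"); p=manip.current_tool_pos(); print(p,manip.current_tcp_rot(),q(-.026))
z=p[2]-.059
print("flange far edge",project(c,[[p[0]+.022,p[1]+s*.017,z+.053] for s in(1,-1)]))
print("prong far tip corners",project(c,[[p[0]+.012,p[1]+s*.003,z] for s in(1,-1)]),"near tip",project(c,[[p[0]-.012,p[1],z]]))
print("bar",project(c,[[.5974-.026*(-.0075-yy),yy,.034] for yy in (-.038,-.03,-.02,0.004)]))
a=cv2.imread("pics/a_wrist.png")[190:250,250:410]
cv2.imwrite("pics/a2.png",np.clip(cv2.resize(a,None,fx=5,fy=5,interpolation=0)*1.5,0,255))
E
```

```text
[ 0.59757116 -0.00749946  0.11097461] [ 9.99914576e-01 -1.30416360e-02  8.66110129e-04  8.18141559e-05] [ 0.9999155  -0.01299963  0.          0.        ]
flange far edge [[290.62763914 205.87430435]
 [354.705205   204.23916154]]
prong far tip corners [[318.59926764 198.43018639]
 [327.20426923 198.20925185]] near tip [[323.77043467 230.78007575]]
bar [[363.39493043 207.88308187]
 [352.86740959 207.88803834]
 [339.70899715 207.89423347]
 [308.13328825 207.90909965]][ WARN:0@0.027] global loadsave.cpp:1063 imwrite_ Unsupported depth image for selected encoder is fallbacked to CV_8U.
```

View pics/a2.png

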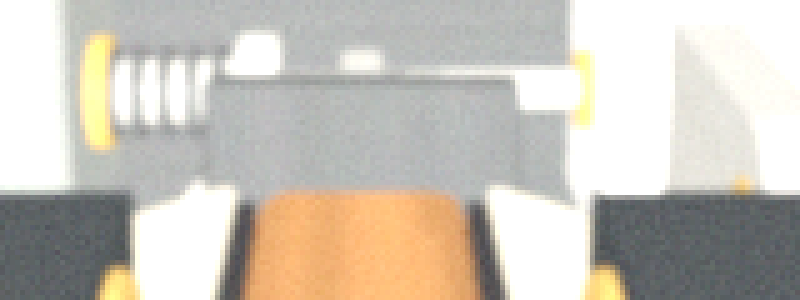

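The wrist view matches: flange mid-column at 323 (predicted 322.7), prong at columns 318–326, bar at row 207.4. I'll shift +0.8 mm in x and lower the fork while watching the force.

```bash
cat >> h.py <<'E'
YB=-.026; ub=np.array([-np.sin(YB),np.cos(YB)]); OB=np.array([.5964,-.0555])
L=lambda yy:OB+yy*ub
E
python3 - <<'E'
from h import *
np.set_printoptions(precision=4,suppress=True)
manip.servo_line([*L(.048),.110],vel=.05); f0=manip.current_force(); print(f0,manip.current_tool_pos())
for z in np.arange(.104,.0785,-.005):
    manip.servo_line([*L(.048),z],vel=.04); d=manip.current_force()-f0; print(round(z,4),d)
    if np.linalg.norm(d)>3: print("contact"); break
print(manip.current_tool_pos(),manip.current_wrist_torque(),manip.current_clock())
snap("wrist","b_wrist");snap("scene","b_scene")
a=cv2.imread("pics/b_wrist.png")[180:260,250:410];b=cv2.imread("pics/b_scene.png")[170:250,310:390]
cv2.imwrite("pics/b.png",np.clip(np.hstack([cv2.resize(x,None,fx=s,fy=s,interpolation=0) for x,s in((a,3),(b,3))])*1.3,0,255).astype(np.uint8))
E
```

```text
[ 0.3321  0.1057 -1.4009] [ 0.5978 -0.0075  0.1103]
0.104 [-0.8699  0.284   0.2533]
0.099 [0.2746 0.534  0.6279]
0.094 [-0.7749  0.3672 -0.2128]
0.089 [-0.0401 -0.5358  0.6669]
0.084 [-0.017  -0.8237  0.347 ]
0.079 [0.638  0.0806 0.4024]
[ 0.5973 -0.0075  0.0786] [0.0497 0.0449 0.0546] 12.4167
```

View pics/b.png

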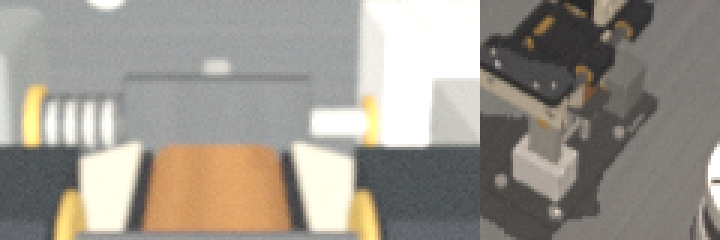

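The far prong tip shows beyond the bar at crop (217,67), with no contact force, so the fork straddles the bar. Now the gentle push.

```bash
cat >> h.py <<'E'
def F(n=6):
    s=[]
    for _ in range(n): s.append(manip.current_force()); manip.sleep(.02)
    return np.mean(s,0)
E
python3 - <<'E'
from h import *
f0=F(); u=np.r_[ub,0]; log=[]; c=None; s=.054
manip.servo_line([*L(s),.079],vel=.03)
while s<.0735:
    s+=.001; manip.servo_line([*L(s),.079],vel=.012)
    f=-(F(4)-f0)@u; t=(manip.current_tool_pos()[:2]-OB)@ub; log.append((round(s,4),round(t,4),round(f,1)))
    if c is None and f>3: c=t
    if f>12.5 : break
    if c and len(log)>2 and t-c>.0088 and log[-1][2]-log[-2][2]>1.6: break
print(log,c,manip.current_clock())
snap("wrist","c_wrist");snap("scene","c_scene")
a=cv2.imread("pics/c_wrist.png")[180:260,250:410];b=cv2.imread("pics/c_scene.png")[170:250,310:390]
cv2.imwrite("pics/c.png",np.clip(np.hstack([cv2.resize(x,None,fx=3,fy=3,interpolation=0) for x in(a,b)])*1.3,0,255).astype(np.uint8))
E
```

```text
[(0.055, np.float64(0.0549), np.float64(0.5)), (0.056, np.float64(0.056), np.float64(0.1)), (0.057, np.float64(0.0571), np.float64(0.5)), (0.058, np.float64(0.0575), np.float64(1.5)), (0.059, np.float64(0.0578), np.float64(4.7)), (0.06, np.float64(0.0591), np.float64(5.8)), (0.061, np.float64(0.0601), np.float64(5.0)), (0.062, np.float64(0.0609), np.float64(5.5)), (0.063, np.float64(0.0618), np.float64(5.8)), (0.064, np.float64(0.0627), np.float64(6.1)), (0.065, np.float64(0.0635), np.float64(6.3)), (0.066, np.float64(0.0644), np.float64(6.5)), (0.067, np.float64(0.0653), np.float64(6.9)), (0.068, np.float64(0.0662), np.float64(6.3)), (0.069, np.float64(0.0671), np.float64(7.1)), (0.07, np.float64(0.0678), np.float64(7.5)), (0.071, np.float64(0.0679), np.float64(9.0)), (0.072, np.float64(0.068), np.float64(10.2)), (0.073, np.float64(0.0681), np.float64(11.5)), (0.074, np.float64(0.0682), np.float64(13.3))] 0.05784730212911507 19.3
```

View pics/c.png

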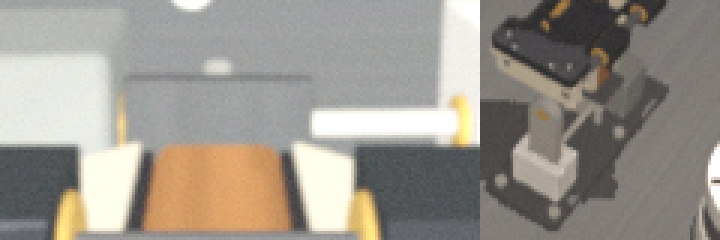

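The bar is at its stop: the force climbs from 7.5 to 13 N with no further travel. I'll ease off a little, hold, and compare the link top before and after.

```bash
python3 - <<'E'
from h import *
t0=manip.current_tool_pos()
manip.servo_line([*L(.0725),.079],vel=.02); print(F(),(manip.current_tool_pos()[:2]-OB)@ub)
manip.sleep(2.5); print(F(),manip.current_clock())
c,_=snap("scene","d_scene"); print("link top x,y predicted z104/114",project(c,[[*L(0),.104],[*L(0),.114]]))
x=[cv2.imread(f"pics/{n}_scene.png")[170:250,310:390] for n in"bcd"]
cv2.imwrite("pics/d.png",np.clip(np.hstack([cv2.resize(i,None,fx=3.3,fy=3.3,interpolation=0) for i in x])*1.3,0,255).astype(np.uint8))
E
```

```text
[ -0.1900764  -10.6557327    0.10835067] 0.06808259992089792
[ -0.18254479 -10.77001223   0.28374702] 22.35
link top x,y predicted z104/114 [[331.79052404 206.10810788]
 [331.87897514 203.46317677]]
```

View pics/d.png

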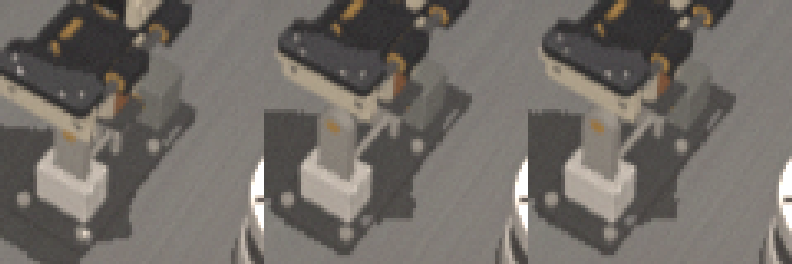

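```bash
python3 - <<'E'
from h import *
for n in"bcd":
    im=cv2.imread(f"pics/{n}_scene.png"); h=cv2.cvtColor(im,cv2.COLOR_BGR2HSV)
    m=cv2.inRange(h,(8,70,60),(25,255,255)); m[:195]=0; m[225:]=0; m[:,:320]=0; m[:,340:]=0
    p=np.argwhere(m); print(n,len(p),p.mean(0) if len(p) else 0)
manip.servo_line([*L(.052),.079],vel=.03); print(F())
manip.servo_line([*L(.050),.22],vel=.12); f0=F()
S=[.5288,-.2807]
manip.move_pose([*S,.22],q(0)); manip.servo_line([*S,.125],vel=.15); manip.sleep(.2)
print(manip.current_tool_pos(),manip.current_clock())
c,_=snap("wrist","e_wrist"); p=manip.current_tool_pos(); z=p[2]-.059
print("flange far",project(c,[[p[0]+.022,p[1]+s*.017,z+.053] for s in(1,-1)]),"stand pocket/top far",project(c,[[.5288+.016,-.2805,.05],[.5638,-.248,.05],[.5638,-.313,.05]]))
a=cv2.imread("pics/e_wrist.png")[170:270,240:400]
cv2.imwrite("pics/e.png",np.clip(cv2.resize(a,None,fx=4,fy=4,interpolation=0)*1.5,0,255).astype(np.uint8))
E
```

```text
b 12 [210.75 330.5 ]
c 13 [207.84615385 330.38461538]
d 12 [207.66666667 330.33333333]
[ 0.33109366  0.15124779 -1.53776768]
[ 0.52963195 -0.28108057  0.1262505 ] 26.8333
flange far [[291.64829608 205.39782247]
 [355.65144753 205.34878322]] stand pocket/top far [[322.35865677 188.47221096]
 [277.92595304 163.16148024]
 [366.77348729 163.09345263]]
```

View pics/e.png

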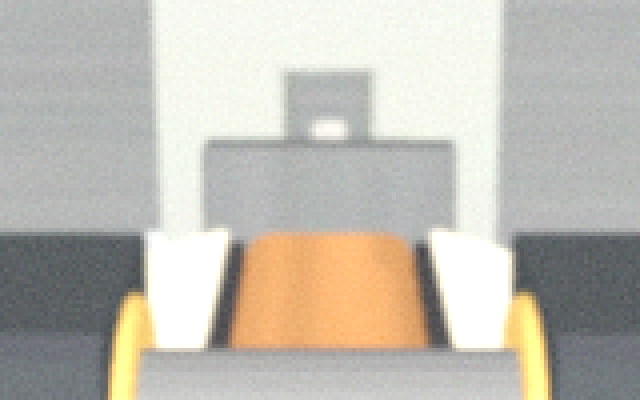

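Link mark rose about 3 px (≈11 mm), so the link is free. The prong (cols ~322) sits centred over the stand pocket (311–333). Lowering.

```bash
python3 - <<'E'
from h import *
S=[.5288,-.2807]; f0=F()
for z in(.095,.075,.066,.064,.063,.062,.061,.060,.059):
    manip.servo_line([*S,z],vel=.08 if z>.066 else .02); d=F(3)-f0
    print(z,manip.current_tool_pos()[2].round(4),d.round(1))
    if d[2]>2.5 or np.hypot(*d[:2])>5: break
effector.open_jaws(); print(manip.current_finger_gap())
manip.servo_line([*S,.19],vel=.15)
P=L(0); manip.move_pose([*P,.20],q(YB)); print(manip.current_clock(),manip.current_q())
B=[.498,.285]
for y in(YB,YB+np.pi):
  print(y,manip.solve_ik([*P,.2],q(y)),manip.solve_ik([*B,.2],q(y)),manip.solve_ik([*B,.07],q(y)))
snap("top","f_top");snap("scene","f_scene");snap("wrist","f_wrist")
a=cv2.imread("pics/f_scene.png")[150:310,200:400];b=cv2.imread("pics/f_wrist.png")[160:320,220:420]
cv2.imwrite("pics/f.png",cv2.resize(np.hstack([a,b]),None,fx=2,fy=2))
E
```

```text
0.095 0.0948 [-0.   0.1  0.7]
0.075 0.0747 [-0.1  0.1  0.5]
0.066 0.0661 [ 0.2 -0.   0.5]
0.064 0.064 [0.1 0.7 0.1]
0.063 0.063 [-0.1  0.3  0.8]
0.062 0.062 [-0.2  0.   0.5]
0.061 0.061 [-0.1  0.6  0.6]
0.06 0.061 [-3.2  1.5  8. ]
0.09213371757246344
33.3 [ 0.53965329  0.48218395 -0.64856403  1.70525507  0.32720243  1.06611539
 -1.81345947]
-0.026 [ 0.53860265  0.48145959 -0.65091645  1.70506898  0.32634791  1.06589216
 -1.81426566] [ 0.01991467  0.46431889 -0.76066597  1.76570041  0.36235595  1.05708607
 -2.46611228] [-0.09805131  0.61625676 -0.61182461  1.85524026  0.47189126  0.81875684
 -2.55031088]
3.1155926535897933 [ 0.53860265  0.48145959 -0.65091645  1.70506898  0.32634791  1.06589216
 -1.81426566] [ 0.32140766  0.74179519 -1.30015487  1.75753053  0.75568312  1.25101699
  0.36736526] [ 0.28407099  0.97819261 -1.25987999  1.84400746  1.0345742   1.16466582
  0.19349168]
```

View pics/f.png

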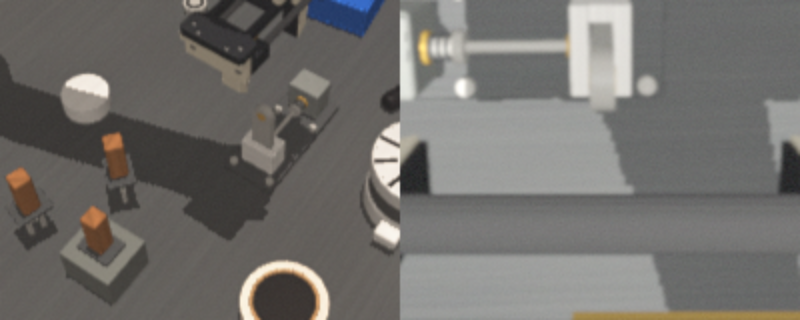

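Fork is seated in its stand, and the link is raised and free. Now grip the link.

```bash
python3 - <<'E'
from h import *
P=OB+[-.0003,-.0003]; f0=F()
manip.servo_line([*P,.078],vel=.12); print((F()-f0).round(1))
effector.close(f_grip=30); d=F()-f0; print(manip.current_finger_gap(),d.round(1),manip.current_tool_pos())
effector.close(f_grip=50)
for z in(.083,.09,.10,.12):
    manip.servo_line([*P,z],vel=.04); print(z,(F(3)-f0).round(1),manip.current_finger_gap().round(4))
manip.servo_line([*P,.21],vel=.12); print((F()-f0).round(1),manip.current_clock())
for y in(YB,-.4,-.8,.4): print(y,manip.solve_ik([.498,.285,.21],q(y)),manip.solve_ik([.498,.285,.09],q(y)))
snap("wrist","g_wrist");snap("scene","g_scene")
a=cv2.imread("pics/g_scene.png")[100:260,240:440]
cv2.imwrite("pics/g.png",cv2.resize(a,None,fx=2,fy=2))
E
```

```text
[ 0. -0. -0.]
0.00999813440932803 [ 0.2 -4.9  0.9] [ 0.59606441 -0.05757241  0.07802954]Traceback (most recent call last):
  File "<stdin>", line 7, in <module>
AttributeError: 'float' object has no attribute 'round'
```

```bash
python3 - <<'E'
from h import *
P=np.array([.5961,-.0575]); print(manip.current_tool_pos(),manip.current_finger_gap())
for z in(.085,.09,.10,.12):
    manip.servo_line([*P,z],vel=.04); print(z,F(3).round(1),manip.current_finger_gap(),manip.current_tool_pos()[2])
manip.servo_line([*P,.21],vel=.12); print(F().round(1),manip.current_clock())
for y in(-.4,-.8,.4): print(y,manip.solve_ik([.498,.285,.21],q(y)),manip.solve_ik([.498,.285,.09],q(y)))
snap("wrist","g_wrist");snap("scene","g_scene")
a=cv2.imread("pics/g_scene.png")[100:260,240:440]
cv2.imwrite("pics/g.png",cv2.resize(a,None,fx=2,fy=2))
E
```

```text
[ 0.59531678 -0.05755206  0.08276581] 0.009729189331337552
0.085 [-1.7 -4.  -3.5] 0.009798120431457173 0.08439727915892362
0.09 [-0.3 -0.7 -0.3] 0.009914444140274689 0.09095981885907921
0.1 [ 0.2 -0.4 -0.8] 0.009420667699457612 0.10027441217010147
0.12 [-0.1 -0.1 -1. ] 0.009811630923820574 0.11989969207637809
[-0.   0.2 -1.2] 39.4667
-0.4 [-0.54829038  0.34960674 -0.022783    1.77565923  0.00917778  1.01642905
 -2.54532327] [-0.58234839  0.50228769  0.02002133  1.86392833 -0.01376782  0.77550859
 -2.52576439]
-0.8 [-1.26152796  0.48808282  0.92297479  1.79897137 -0.43900294  1.07534211
 -2.55032507] [-1.10773776  0.61007352  0.71695129  1.88195325 -0.52628897  0.84721632
 -2.49099885]
0.4 [ 0.08286236  0.48033489 -0.85085251  1.7542982   0.40234455  1.09125038
 -2.0728058 ] [-0.01235892  0.62070654 -0.73080704  1.84393462  0.52743078  0.88088401
 -2.16820861]
```

View pics/g.png

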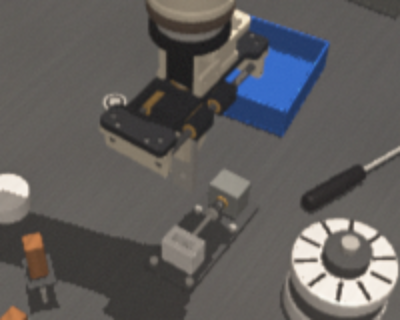

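Link is out and held, and the bracket is empty. On to the bin.

```bash
python3 - <<'E'
from h import *
B=onplane(viewer.get_calibration("top"),[198,227],.045)[0][:2]; print(B)
manip.move_pose([*B,.21],q(.4)); manip.servo_line([*B,.066],vel=.12); f0=F(3)
for z in(.064,.062,.060):
    manip.servo_line([*B,z],vel=.03); d=F(3)-f0
    if d[2]>2: break
print(z,d.round(1))
effector.open_jaws(); manip.servo_line([*B,.21],vel=.15)
manip.move_pose([.35,.1,.35],q(.4)); manip.sleep(1)
print(manip.current_clock(),manip.current_force())
snap("scene","z_scene"); _,t=snap("top","z_top")
E
python3 -c "
import cv2,numpy as np
a=cv2.imread('pics/z_scene.png')[60:320,180:460];b=cv2.imread('pics/z_top.png')[60:320,140:500]
cv2.imwrite('pics/z.png',np.hstack([a,b]))"
```

```text
[0.49885884 0.27830376]
0.06 [ 0.1 -0.5 -0.2]
47.725 [ 0.34975332  0.08571261 -0.53345962]
```

View pics/z.png

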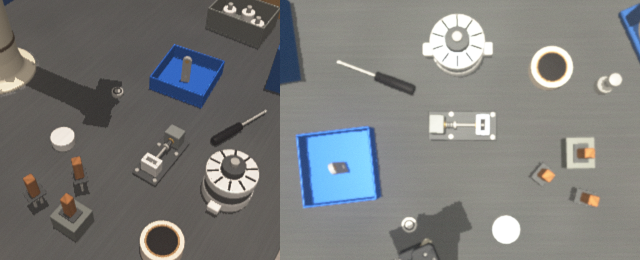

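The final picture shows the link inside the blue bin at (185,70) in the scene crop, standing upright. The fork is upright in its stand at (70,208), and the other things look unmoved.

```bash
python3 -c "
from bench import manip
print(manip.hand_in())"
```

```text
the job is handed in; nothing more can be done
None
```

The job is handed in at about 48 s: the bar was pushed back to its stop (peak reading about 13 N) and held until the link had popped up, the fork is upright in its stand again, and the link is standing in the blue bin.

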